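Build the seed sieve stack on the shaker

ROBOT

A 6-joint arm with a two-finger parallel gripper is mounted at the origin on the work surface. World frame = base frame: x ahead of the robot, y to its left, z up, the work surface at z = 0. Lengths are in m, angles in rad, forces in N, time in s.
With the tool pointing down it reaches from about 0.3 to 0.875 m from the base axis. Payload 6.4 kg.
Tool frame: the origin (TCP) lies between the finger pads; the fingertips stand 19 mm ahead of it and the grasp point (between the pads) is the TCP (ctrl.tips_ahead is the z of the fingertips in the tool frame, in m); z points along the fingers, y is the line along which they close (so a half turn about z gives the same grasp; the last joint's range is limited). The gripper opens to 85 mm and grips with 20 to 120 N. Pads are 22 mm wide; open, the fingers measure 114 mm over their backs; the gripper's body (76 mm by 85 mm) begins 54 mm behind the grasp point. The pads swing forward as they close: fully open they stand 13 mm farther back than shut.
Start: joints at [-1.552, 0.181, 1.607, -0, 1.354, -0.206], TCP at [0.128, -0.561, 0.25] pointing down, gripper open.
Joint ranges: [-2.99, 2.99], [-0.89, 2.07], [0.3, 2.58], [-1.14, 4.28], [0, 2.63], [-3.12, 3.12]. Speed limits (rad/s): [2.57, 2.57, 3.01, 3.14, 3.14, 3.14].

INTERFACE

Orientations are given as a unit quaternion [w, x, y, z].
In Python, from bench import readout, vision, ctrl gives the robot as it stands.
- The arm moves only by the tool play_rows, never from a script. Its arguments are lists of equal length, an entry for each row: "xyz": the shift along the tool's x, y, z in mm, a list of three; "rot": the turn, a rotation vector about the tool's x, y, z in rad, a list of three; "grip": the opening, from 0 (shut) to 1 (fully open). In form: {"xyz": [[x, y, z], ...], "rot": [[rx, ry, rz], ...], "grip": [grip, ...]}. A call has exactly 10 rows; each row is the pose to reach, as a shift and turn from the pose commanded when the call began, along the tool's axes at that moment; what a row does not reach only later rows make up. A row lasts 1/8 s, in which the tool goes at most 62.5 mm and 10.7 degrees, less where a joint would pass 70% of its speed; a pose out of reach is approached as far as the arm can. A call with a gripper value outside its range is refused whole. The fingers move at their own pace and stop on an object; the grip force is fixed at half the most. Time passes only in rows, so rows that repeat a pose let the fingers close, or fill a call up. It gives the time, the measured TCP pose, the force, the opening and the grip force at its end, in the units of the state.
- readout.get_obs(): the state, without advancing time (a new reading comes with each control period).
- vision.camera(name): name is "side" or "top"; returns a dict with "color" (420x560x3 uint8, red, green, blue), "depth" (420x560 float32, m along the optical axis (not along the pixel's ray), 0 where there is no reading), "camera_matrix" (3x3 intrinsics, pixels), "extrinsics" (4x4, takes a point from camera to world coordinates). Camera axes: x right, y down, z forward; pixel columns grow to the right and rows downward; lengths in m; the calibration is good to about 2 mm. A picture is of the moment at which its call begins.
- ctrl.hand_in(): hands the job in; it is judged then, once.
The state is a dict: "time_s": time; "q": joint angles; "dq": joint speeds; "joint_efforts": joint torques, N m; "eef_pos": TCP position; "eef_rot": TCP orientation; "wrist_force": force on the tool from outside, world axes, zero at the start; "torque": the same for the moment, N m; "opening": opening from 0.0 (shut) to 1.0 (fully open); "grasp_force": force on a finger pad.
Only numpy, scipy, OpenCV 4.12 (cv2) and the standard library are available. Lean on these libraries where they do the work, as an engineer would, in place of code of your own. Each camera call takes 0.05 s, during which the arm holds its last target. There are 200 camera calls.

TASK

Build the seed-sieve stack on the sieve shaker (the grey machine with the yellow knob), one piece at a time from the bottom up: the collecting pan upright in the shaker's round seat, then the fine sieve on the pan, the coarse sieve on the fine one, and the knobbed lid on top. Every piece must sit level and fully home in the one below, and you must let go of it. Do not shift the little dish or the amber jar that stand among the pieces, and leave the balance alone.

Things in the scene. Friction and masses are not known exactly. Their poses are not given: they have to be found in the camera images.
- pan_center (a point): Collecting pan, upright: steel cup, the tallest piece, 62 mm high, outer diameter 60 mm, empty, with a smooth white-enamelled floor 22 mm below its rim, no mesh; mouth 54 mm wide. Under it a tapered spigot 6 mm high (diameter 40 mm at the foot, 50 mm above); the 60 mm wall begins at a flat shoulder 6 mm above the underside. Point: on its axis, 31 mm above the underside; z up.
- fine_center (a point): Fine sieve: round steel sieve, outside diameter 60 mm, 46 mm high in all, upright; 12 mm below its rim a close mesh (4 mm pitch, looks like an even dark weave). Same 6 mm tapered spigot underneath and same 54 mm mouth as the pan. The point is on its axis, half-way up (23 mm above the underside); z is up along its axis.
- coarse_center (a point): Coarse sieve: round steel sieve, outside diameter 60 mm, 54 mm high in all, upright; 12 mm below its rim a wide mesh of thick bars (10.5 mm pitch, large dark squares). Same 6 mm tapered spigot underneath and same 54 mm mouth. The point is on its axis, half-way up (27 mm above the underside); z is up along its axis.
- lid_grip (a point): Lid: flat steel disc of diameter 60 mm, 6 mm thick, with the same 6 mm spigot underneath and a black upright knob on top, 18 mm in diameter and 30 mm tall; 42 mm high in all. The point is on its axis in the knob, 10 mm below the knob's top, 20 mm above the disc and 32 mm above the lid's underside; z is up along the axis.
- seat (a point): Shaker seat. Fixed grey 160 x 150 mm machine with a yellow knob on top, at the near left corner seen from the robot: steel ring 12 mm high, outside 60, inside 54 mm wide, on a dark 100 mm disc. The spigot goes into the ring, the shoulder rests on its rim, as on a pan or sieve: once home, its underside is 6 mm below that rim. Point: ring centre, level with its rim, 75 mm above the table; z up.
- balance: Laboratory balance, fixed, not used: white box 170 x 150 mm with a flat round steel weighing plate on top, 59 mm high in all. The origin is under its centre, on the table. It stands across the bench from the shaker, left or right.
- dish_center (a point): Small clear round dish with lid and green plantlets, not to be moved: diameter 62 mm, 16 mm high, loose. The point is at its centre, 8 mm above the table.
- jar_center (a point): Small amber glass jar with white cap, not to be moved: diameter 42 mm, 58 mm high, loose. The point is at its centre, 29 mm above the table.

How it is judged:
On the way, in this order (a step that is already met when the one before it is completed fails the run):
1. the pan is home in the shaker's seat (horizontal distance between pan_center and seat below 0.006 m and z of pan_center in the frame of seat between 0.022 and 0.028 m and angle between pan_center's own z axis and vertical below 0.06 rad), for 0.2 s.
2. the fine sieve is home on the pan (horizontal distance between fine_center and pan_center below 0.006 m and z of fine_center in the frame of pan_center between 0.045 and 0.051 m and angle between fine_center's own z axis and vertical below 0.06 rad), for 0.2 s.
3. the coarse sieve is home on the fine sieve (horizontal distance between coarse_center and fine_center below 0.006 m and z of coarse_center in the frame of fine_center between 0.041 and 0.047 m and angle between coarse_center's own z axis and vertical below 0.06 rad), for 0.2 s.
4. the lid is home on the coarse sieve (horizontal distance between lid_grip and coarse_center below 0.006 m and z of lid_grip in the frame of coarse_center between 0.05 and 0.056 m and angle between lid_grip's own z axis and vertical below 0.06 rad), for 0.2 s.
At the end, for the whole second after the job is handed in: Pan in the shaker's seat, fine sieve on the pan, coarse sieve on the fine one, lid on the coarse one: each centred within 6 mm of the piece or seat that carries it and within 3 mm of its fully home height, level within 0.06 rad, released and at rest (all of step 1 and all of step 2 and all of step 3 and all of step 4 and linear speed of each of pan, fine, coarse, lid below 0.02 m/s and angular speed of each of pan, fine, coarse, lid below 0.2 rad/s); the robot touches nothing.
It fails at once if the little dish is shifted by more than 30 mm (distance of dish_center from where it was at the start of the episode above 0.03 m).
It fails at once if the amber jar is shifted by more than 30 mm or tipped (distance of jar_center from where it was at the start of the episode above 0.03 m or angle between jar_center's own z axis and vertical above 0.6 rad).
It fails at once if the balance is touched or something is put on it (contact force between balance and anything else above 1 N).
It also fails if it takes over 99 s, if anything falls off the work surface, if the arm or the gripper's body presses on something with over 40 N, if the wrist force passes 120 N, or if a joint passes its speed limit or range.

## Working session

There is one attempt and no reset: what is moved stays moved. The work goes in short steps, Python scripts to look and compute and a tool call to move; the robot and the scene stay as the last step left them, time stands still between calls to the robot, and variables do not carry over. Pictures are saved under pics/ and viewed, at most 14 in all, crops included, and the job is handed in when it is done.

Besides the shell and the picture viewer there is one more tool, called in YAML: its name, and indented under it one key for each argument. play_rows: Moves the arm, as the interface text tells. Its arguments: {"type":"object","properties":{"xyz":{"type":"array","items":{"type":"array","items":{"type":"number"}}},"rot":{"type":"array","items":{"type":"array","items":{"type":"number"}}},"grip":{"type":"array","items":{"type":"number"}}},"required":["xyz","rot","grip"]}

```bash
mkdir -p pics; cat > h.py <<'E'
import numpy as np, cv2
from bench import readout, vision, ctrl
def shot(name,fn=None):
    c=vision.camera(name)
    np.savez(f'/tmp/{name}.npz',**c)
    if fn: cv2.imwrite('pics/'+fn,c['color'][...,::-1])
    return c
def cloud(c):
    K=c['camera_matrix'];T=c['extrinsics'];d=c['depth']
    v,u=np.mgrid[:d.shape[0],:d.shape[1]]
    p=np.stack([(u-K[0,2])/K[0,0]*d,(v-K[1,2])/K[1,1]*d,d],-1)
    w=p@T[:3,:3].T+T[:3,3]
    w[d==0]=np.nan
    return w
E
python3 - <<'E'
from h import *
for n in('top','side'):
    c=shot(n,n+'0.png');print(c['extrinsics'].round(3),c['camera_matrix'].round(1))
o=readout.get_obs();print({k:np.round(v,4) for k,v in o.items()})
E
```

```text
[[-0.019 -0.996  0.092  0.486]
 [-1.     0.018 -0.014  0.004]
 [ 0.012 -0.092 -0.996  0.949]
 [ 0.     0.     0.     1.   ]] [[416.3   0.  282. ]
 [  0.  416.3 214.7]
 [  0.    0.    1. ]]
[[-0.96  -0.146  0.241  0.298]
 [-0.281  0.561 -0.779  0.847]
 [-0.022 -0.815 -0.579  0.72 ]
 [ 0.     0.     0.     1.   ]] [[458.8   0.  281.5]
 [  0.  458.8 202.4]
 [  0.    0.    1. ]]
{'time_s': np.float64(0.1), 'q': array([-1.5523,  0.1815,  1.6079,  0.    ,  1.3538, -0.2063]), 'dq': array([ 0.0013, -0.0008, -0.003 , -0.0012, -0.0003, -0.0004]), 'joint_efforts': array([ 1.00000e-04, -4.45875e+01, -3.52238e+01, -3.00000e-04,
        4.10000e-03,  0.00000e+00]), 'eef_pos': array([ 0.1282, -0.56  ,  0.2495]), 'eef_rot': array([-8.000e-04,  9.937e-01,  1.122e-01,  1.000e-04]), 'wrist_force': array([ 0.0539, -0.2213, -0.6239]), 'torque': array([ 0.0183,  0.0021, -0.008 ]), 'grasp_force': np.float64(0.0), 'opening': np.float64(1.0009)}
```

View pics/top0.png

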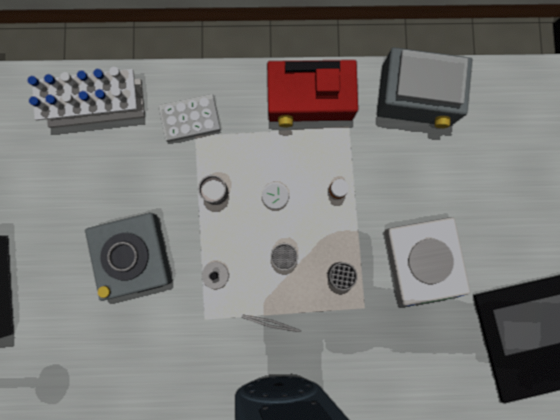

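View pics/side0.png

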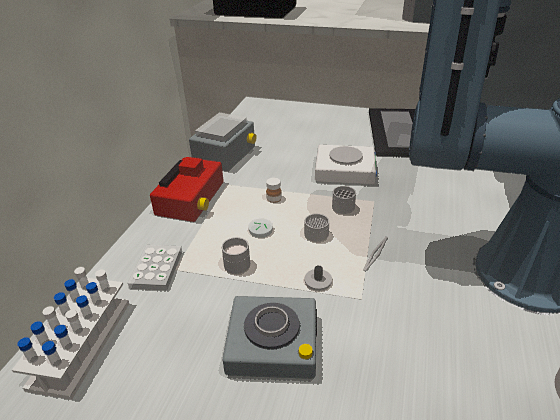

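Top view: the pan is at (214,190), dish (275,195), jar (338,188), fine sieve (284,257), coarse sieve (342,276), lid (215,275), seat ring (122,257) and balance plate (431,260). The side view agrees, and every piece is upright.

```bash
cat >> h.py <<'E'
from scipy.optimize import least_squares
def rim(w,guess,h,R=0.0285,tol=.004,rad=.045,loss='soft_l1'):
    q=w.reshape(-1,3);g=np.array(guess)
    for _ in range(3):
        d=np.hypot(*(q[:,:2]-g).T)
        m=(d<rad)&(abs(q[:,2]-h)<tol)
        p=q[m]
        if len(p)<8:return None,len(p),0
        r=least_squares(lambda c:(np.hypot(*(p[:,:2]-c).T)-R) if R else (p[:,:2]-c).ravel(),g,loss=loss,f_scale=.001)
        g=r.x
    return g.round(4),len(p),np.median(p[:,2]).round(4)
PX={'seat':(122,257,.075),'pan':(214,190,.062),'fine':(284,257,.046),'coarse':(342,276,.054),'lid':(215,275,.012),'dish':(275,195,.016),'jar':(338,188,.058)}
def approx(c,u,v,z):
    K=c['camera_matrix'];T=c['extrinsics']
    d=T[:3,:3]@np.array([(u-K[0,2])/K[0,0],(v-K[1,2])/K[1,1],1]);s=(z-T[2,3])/d[2]
    return (T[:3,3]+s*d)[:2]
E
python3 - <<'E'
from h import *
cs={n:dict(np.load(f'/tmp/{n}.npz')) for n in('top','side')}
W={n:cloud(c) for n,c in cs.items()}
for k,(u,v,z) in PX.items():
    g=approx(cs['top'],u,v,z)
    if k in('pan','fine','coarse','seat'): a=dict(R=.0285,h=z)
    elif k=='lid': a=dict(R=0,h=.042,tol=.003,rad=.03)
    elif k=='dish': a=dict(R=0,h=.016,tol=.004)
    else: a=dict(R=0,h=.058,tol=.004,rad=.03)
    print(k,g.round(4),*[rim(W[n],g,**a) for n in W])
big=cv2.resize(cs['top']['color'][150:320,70:370][...,::-1],None,fx=2.6,fy=2.6,interpolation=cv2.INTER_CUBIC)
cv2.imwrite('pics/crop0.png',big)
E
```

```text
seat [0.4843 0.3261] (array([0.4869, 0.3258]), 153, np.float64(0.0741)) (array([0.4831, 0.3307]), 203, np.float64(0.0741))
pan [0.6237 0.1364] (array([0.6283, 0.1406]), 121, np.float64(0.0615)) (array([0.625 , 0.1454]), 119, np.float64(0.0607))
fine [ 0.4774 -0.0114] (array([ 0.4794, -0.0121]), 115, np.float64(0.0457)) (array([ 0.476 , -0.0075]), 102, np.float64(0.0448))
coarse [ 0.4347 -0.1343] (array([ 0.4353, -0.1377]), 128, np.float64(0.0533)) (array([ 0.4319, -0.1334]), 91, np.float64(0.0527))
lid [0.4403 0.1425] (array([0.4407, 0.1424]), 52, np.float64(0.0419)) (array([0.4364, 0.1473]), 45, np.float64(0.042))
dish [0.617  0.0057] (array([0.6173, 0.005 ]), 566, np.float64(0.016)) (array([0.6132, 0.0111]), 321, np.float64(0.0157))
jar [ 0.624  -0.1312] (array([ 0.6262, -0.1357]), 236, np.float64(0.058)) (array([ 0.6225, -0.1294]), 99, np.float64(0.0573))
```

View pics/crop0.png

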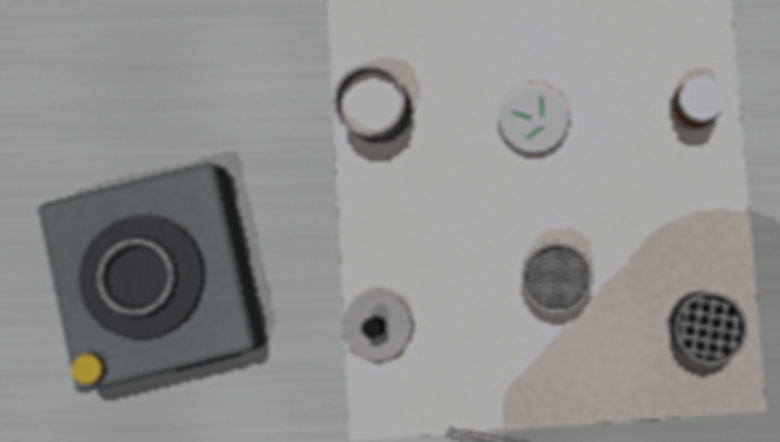

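```bash
cat >> h.py <<'E'
from scipy.spatial.transform import Rotation as Rn
P={'seat':(.485,.328),'pan':(.6267,.143),'fine':(.4777,-.0098),'coarse':(.4336,-.1355),'lid':(.4386,.1448)}
def go(*targets):
    o=readout.get_obs();q=o['eef_rot'];R=Rn.from_quat([q[1],q[2],q[3],q[0]])
    print('t',o['time_s'].round(2),'tcp',o['eef_pos'].round(4),'open',round(float(o['opening']),3),'F',o['wrist_force'].round(1),'z',R.as_matrix()[:,2].round(4))
    x=R.as_matrix()[:,0];print('yaw',np.arctan2(x[1],x[0]).round(4))
    for t in targets: print(t,(R.inv().apply(np.array(t)-o['eef_pos'])*1000).round(1))
E
python3 -c "
from h import *
go((*P['pan'],.25),(*P['pan'],.034))"
```

```text
Traceback (most recent call last):
  File "h.py", line 35, in go
    print('t',o['time_s'].round(2),'tcp',o['eef_pos'].round(4),'open',round(float(o['opening']),3),'F',o['wrist_force'].round(1),'z',R.as_matrix()[:,2].round(4))
              ^^^^^^^^^^^^^^^^^
AttributeError: 'float' object has no attribute 'round'
```

```bash
sed -i "s/o\['time_s'\].round(2)/round(o['time_s'],2)/" h.py
python3 -c "
from h import *
go((*P['pan'],.25),(*P['pan'],.034))"
```

```text
t 0.1 tcp [ 0.1282 -0.56    0.2495] open 1.001 F [ 0.1 -0.2 -0.6] z [ 0.      0.0016 -1.    ]
yaw 0.2248
(0.6267, 0.143, 0.25) [ 6.427e+02 -5.742e+02  6.000e-01]
(0.6267, 0.143, 0.034) [ 642.6 -573.9  216.6]
```

play_rows:
  xyz:
    - [43, -38, 0]
    - [86, -76, 0]
    - [129, -114, 0]
    - [172, -152, 0]
    - [215, -190, 0]
    - [258, -228, 0]
    - [301, -266, 0]
    - [344, -305, 0]
    - [387, -345, 0]
    - [400, -357, 0]
  rot:
    - [0, 0, 0.05]
    - [0, 0, 0.1]
    - [0, 0, 0.15]
    - [0, 0, 0.2]
    - [0, 0, 0.2248]
    - [0, 0, 0.2248]
    - [0, 0, 0.2248]
    - [0, 0, 0.2248]
    - [0, 0, 0.2248]
    - [0, 0, 0.2248]
  grip: [1, 1, 1, 1, 1, 1, 1, 1, 1, 1]

```text
time_s: 1.35
eef_pos: [0.4395, -0.1204, 0.25]
eef_rot: [-0.0, 1.0, 0.002, -0.0]
wrist_force: [0.4, -0.5, 0.7]
opening: 0.998
grasp_force: 0.0
```

```bash
python3 -c "
from h import *
go((*P['pan'],.25),(*P['pan'],.034))"
```

```text
t 1.35 tcp [ 0.4395 -0.1204  0.25  ] open 0.998 F [ 0.4 -0.5  0.7] z [-2.e-04  8.e-04 -1.e+00]
yaw 0.004
(0.6267, 0.143, 0.25) [ 1.883e+02 -2.626e+02  2.000e-01]
(0.6267, 0.143, 0.034) [ 188.3 -262.5  216.2]
```

play_rows:
  xyz:
    - [30, -42, 0]
    - [62, -86, 0]
    - [94, -131, 0]
    - [126, -175, 0]
    - [157, -218, 0]
    - [178, -248, 20]
    - [186, -260, 50]
    - [188, -263, 80]
    - [188, -263, 100]
    - [188, -263, 105]
  rot:
    - [0, 0, 0]
    - [0, 0, 0]
    - [0, 0, 0]
    - [0, 0, 0]
    - [0, 0, 0]
    - [0, 0, 0]
    - [0, 0, 0]
    - [0, 0, 0]
    - [0, 0, 0]
    - [0, 0, 0]
  grip: [1, 1, 1, 1, 1, 1, 1, 1, 1, 1]

```text
time_s: 2.6
eef_pos: [0.6254, 0.1394, 0.1435]
eef_rot: [0.0, 1.0, -0.0, -0.002]
wrist_force: [0.3, 0.6, -0.4]
opening: 0.997
grasp_force: 0.0
```

```bash
python3 -c "
from h import *
go((*P['pan'],.25),(*P['pan'],.034))
shot('top','top1.png');c=shot('side','side1.png')
cv2.imwrite('pics/side1c.png',cv2.resize(c['color'][150:320,150:400][...,::-1],None,fx=3,fy=3))"
```

```text
t 2.6 tcp [0.6254 0.1394 0.1435] open 0.997 F [ 0.3  0.6 -0.4] z [-3.2e-03 -2.0e-04 -1.0e+00]
yaw -0.0002
(0.6267, 0.143, 0.25) [   0.9   -3.6 -106.5]
(0.6267, 0.143, 0.034) [  1.6  -3.7 109.5]
```

View pics/side1c.png

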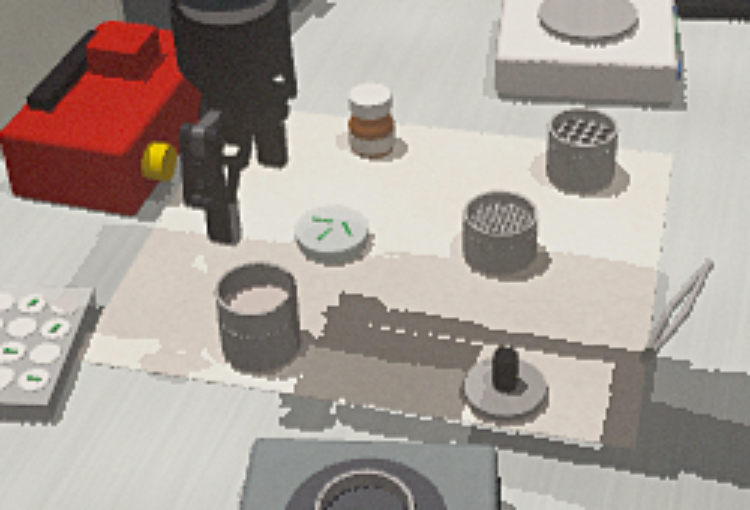

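The gripper hovers open above the pan (crop 258,300), with a finger on each side of it in y. I'll descend and grip.

play_rows:
  xyz:
    - [1, -3, 15]
    - [1, -3, 35]
    - [1, -3, 55]
    - [1, -3, 75]
    - [1, -3, 92]
    - [1, -3, 105]
    - [1, -3, 109]
    - [1, -3, 109]
    - [1, -3, 109]
    - [1, -3, 109]
  rot:
    - [0, 0, 0]
    - [0, 0, 0]
    - [0, 0, 0]
    - [0, 0, 0]
    - [0, 0, 0]
    - [0, 0, 0]
    - [0, 0, 0]
    - [0, 0, 0]
    - [0, 0, 0]
    - [0, 0, 0]
  grip: [1, 1, 1, 1, 1, 1, 1, 0.9, 0.6, 0.4]

```text
time_s: 3.95
eef_pos: [0.6287, 0.1427, 0.0377]
eef_rot: [-0.0, 1.0, 0.0, 0.001]
wrist_force: [0.7, 0.3, 2.2]
opening: 0.679
grasp_force: 65.0
```

play_rows:
  xyz:
    - [0, 0, 0]
    - [0, 0, 0]
    - [0, 0, 0]
    - [0, 0, 0]
    - [0, 0, -10]
    - [0, 0, -35]
    - [0, 0, -75]
    - [0, 0, -120]
    - [0, 0, -155]
    - [0, 0, -166]
  rot:
    - [0, 0, 0]
    - [0, 0, 0]
    - [0, 0, 0]
    - [0, 0, 0]
    - [0, 0, 0]
    - [0, 0, 0]
    - [0, 0, 0]
    - [0, 0, 0]
    - [0, 0, 0]
    - [0, 0, 0]
  grip: [0.4, 0.4, 0.4, 0.4, 0.4, 0.4, 0.4, 0.4, 0.4, 0.4]

```text
time_s: 5.2
eef_pos: [0.6287, 0.1428, 0.2053]
eef_rot: [-0.0, 1.0, 0.0, 0.002]
wrist_force: [-0.4, 0.6, -1.0]
opening: 0.682
grasp_force: 64.7
```

```bash
python3 -c "
from h import *
go((*P['seat'],.2))"
```

```text
t 5.2 tcp [0.6287 0.1428 0.2053] open 0.682 F [-0.4  0.6 -1. ] z [ 4.4e-03  2.0e-04 -1.0e+00]
yaw 0.0001
(0.485, 0.328, 0.2) [-143.7 -185.3    4.7]
```

play_rows:
  xyz:
    - [-8, -10, 0]
    - [-26, -34, 0]
    - [-50, -65, 0]
    - [-75, -97, 0]
    - [-100, -129, 0]
    - [-122, -157, 0]
    - [-136, -175, 0]
    - [-142, -183, 10]
    - [-144, -185, 20]
    - [-144, -185, 25]
  rot:
    - [0, 0, 0]
    - [0, 0, 0]
    - [0, 0, 0]
    - [0, 0, 0]
    - [0, 0, 0]
    - [0, 0, 0]
    - [0, 0, 0]
    - [0, 0, 0]
    - [0, 0, 0]
    - [0, 0, 0]
  grip: [0.4, 0.4, 0.4, 0.4, 0.4, 0.4, 0.4, 0.4, 0.4, 0.4]

```text
time_s: 6.45
eef_pos: [0.4829, 0.3268, 0.1753]
eef_rot: [0.001, 1.0, -0.0, -0.001]
wrist_force: [0.8, 0.3, -0.3]
opening: 0.681
grasp_force: 64.7
```

```bash
python3 -c "
from h import *
go((*P['seat'],.15))
cs=[shot('top','top2.png'),shot('side','side2.png')]
cv2.imwrite('pics/c2.png',np.hstack([cv2.resize(cs[0]['color'][200:310,70:200],None,fx=3,fy=3),cv2.resize(cs[1]['color'][225:390,200:360],(400,330))])[...,::-1])
z=readout.get_obs()['eef_pos'][2]-.0377+.062
print(z)
for c in cs:
  w=cloud(c); print(rim(w,P['seat'],z),rim(w,P['seat'],z,tol=.006))
"
```

```text
t 6.45 tcp [0.4829 0.3268 0.1753] open 0.681 F [ 0.8  0.3 -0.3] z [-0.0025 -0.0013 -1.    ]
yaw -0.0005
(0.485, 0.328, 0.15) [ 2.1 -1.2 25.3]
0.2001653160731543
(array([0.4835, 0.3248]), 87, np.float64(0.199)) (array([0.4836, 0.3247]), 94, np.float64(0.1987))
(array([0.4802, 0.3292]), 114, np.float64(0.1988)) (array([0.4801, 0.3295]), 153, np.float64(0.1985))
```

View pics/c2.png

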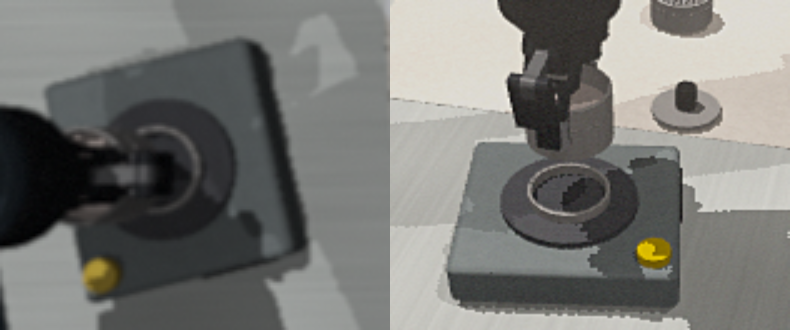

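The held pan sits just above the ring, with its axis about 3 mm short in x and 1 mm short in y. I'll correct that and lower it.

play_rows:
  xyz:
    - [1, 0, 5]
    - [3, -1, 15]
    - [3, -1, 28]
    - [3, -1, 40]
    - [3, -1, 50]
    - [3, -1, 57]
    - [3, -1, 62]
    - [3, -1, 64]
    - [3, -1, 66]
    - [3, -1, 67]
  rot:
    - [0, 0, 0]
    - [0, 0, 0]
    - [0, 0, 0]
    - [0, 0, 0]
    - [0, 0, 0]
    - [0, 0, 0]
    - [0, 0, 0]
    - [0, 0, 0]
    - [0, 0, 0]
    - [0, 0, 0]
  grip: [0.4, 0.4, 0.4, 0.4, 0.4, 0.4, 0.4, 0.4, 0.4, 0.4]

```text
time_s: 7.8
eef_pos: [0.4867, 0.3287, 0.1105]
eef_rot: [-0.0, 1.0, 0.0, 0.0]
wrist_force: [-0.3, 0.1, -0.4]
opening: 0.683
grasp_force: 64.7
```

```bash
python3 -c "
from h import *
go((*P['seat'],.1067))
"
```

```text
t 7.8 tcp [0.4867 0.3287 0.1105] open 0.683 F [-0.3  0.1 -0.4] z [ 4.e-04  2.e-04 -1.e+00]
yaw 0.0
(0.485, 0.328, 0.1067) [-1.7  0.7  3.8]
```

Still in free air. I'll lower the last few mm, then release and rise.

play_rows:
  xyz:
    - [0, 0, 1]
    - [0, 0, 2]
    - [0, 0, 3]
    - [0, 0, 4]
    - [0, 0, 4]
    - [0, 0, 4]
    - [0, 0, 4]
    - [0, 0, 4]
    - [0, 0, 4]
    - [0, 0, 4]
  rot:
    - [0, 0, 0]
    - [0, 0, 0]
    - [0, 0, 0]
    - [0, 0, 0]
    - [0, 0, 0]
    - [0, 0, 0]
    - [0, 0, 0]
    - [0, 0, 0]
    - [0, 0, 0]
    - [0, 0, 0]
  grip: [0.4, 0.4, 0.4, 0.4, 0.4, 0.4, 0.7, 0.8, 0.9, 1]

```text
time_s: 9.05
eef_pos: [0.4866, 0.3287, 0.1062]
eef_rot: [-0.0, 1.0, 0.0, -0.0]
wrist_force: [0.5, -0.7, 0.2]
opening: 1.004
grasp_force: 0.0
```

play_rows:
  xyz:
    - [0, 0, 0]
    - [0, 0, -10]
    - [0, 0, -30]
    - [0, 0, -55]
    - [0, 0, -80]
    - [0, 0, -100]
    - [-5, 20, -110]
    - [-5, 60, -110]
    - [-5, 110, -110]
    - [-5, 150, -110]
  rot:
    - [0, 0, 0]
    - [0, 0, 0]
    - [0, 0, 0]
    - [0, 0, 0]
    - [0, 0, 0]
    - [0, 0, 0]
    - [0, 0, 0]
    - [0, 0, 0]
    - [0, 0, 0]
    - [0, 0, 0]
  grip: [1, 1, 1, 1, 1, 1, 1, 1, 1, 1]

```text
time_s: 10.3
eef_pos: [0.4819, 0.1772, 0.2182]
eef_rot: [-0.0, 1.0, 0.0, 0.001]
wrist_force: [-0.2, -0.2, 0.2]
opening: 0.997
grasp_force: 0.0
```

```bash
python3 -c "
from h import *
go((*P['fine'],.21),(*P['fine'],.03))
cs=[shot('top','top3.png'),shot('side','side3.png')]
for c in cs:
  w=cloud(c); print(rim(w,P['seat'],.131),rim(w,P['fine'],.046))
c=cs[1];cv2.imwrite('pics/c3.png',cv2.resize(c['color'][225:390,160:380][...,::-1],None,fx=3,fy=3))
"
```

```text
t 10.3 tcp [0.4819 0.1772 0.2182] open 0.997 F [-0.2 -0.2  0.2] z [ 2.6e-03  1.0e-04 -1.0e+00]
yaw 0.0
(0.4777, -0.0098, 0.21) [ -4.2 187.    8.2]
(0.4777, -0.0098, 0.03) [ -4.7 187.1 188.2]
(None, 0, 0) (array([ 0.4795, -0.0121]), 115, np.float64(0.0456))
(array([0.4835, 0.3316]), 206, np.float64(0.1299)) (array([ 0.4759, -0.0073]), 99, np.float64(0.0449))
```

View pics/c3.png

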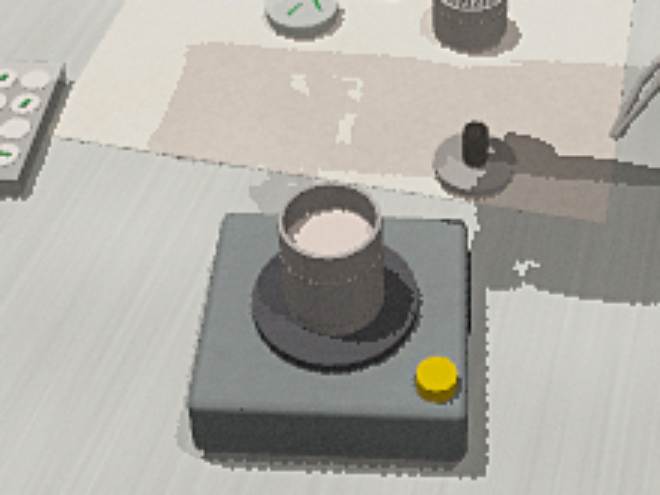

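The pan is level and home in the seat: its rim is at 130 mm and its centre matches the seat within 1 mm. Next is the fine sieve.

play_rows:
  xyz:
    - [0, 15, 0]
    - [-2, 50, 0]
    - [-4, 95, 0]
    - [-4, 140, 0]
    - [-4, 172, 0]
    - [-4, 186, 10]
    - [-4, 187, 35]
    - [-4, 187, 70]
    - [-4, 187, 105]
    - [-4, 187, 120]
  rot:
    - [0, 0, 0]
    - [0, 0, 0]
    - [0, 0, 0]
    - [0, 0, 0]
    - [0, 0, 0]
    - [0, 0, 0]
    - [0, 0, 0]
    - [0, 0, 0]
    - [0, 0, 0]
    - [0, 0, 0]
  grip: [1, 1, 1, 1, 1, 1, 1, 1, 1, 1]

```text
time_s: 11.65
eef_pos: [0.476, -0.0071, 0.094]
eef_rot: [-0.001, 1.0, 0.001, -0.002]
wrist_force: [0.0, 0.3, -0.4]
opening: 0.999
grasp_force: 0.0
```

```bash
python3 -c "
from h import *
go((*P['fine'],.03))
c=shot('top')
w=cloud(c); print(rim(w,P['seat'],.131))
"
```

```text
t 11.65 tcp [ 0.476  -0.0071  0.094 ] open 0.999 F [ 0.   0.3 -0.4] z [-0.0038  0.0013 -1.    ]
yaw 0.0012
(0.4777, -0.0098, 0.03) [ 1.9  2.7 64. ]
(array([0.4871, 0.3268]), 174, np.float64(0.1304))
```

play_rows:
  xyz:
    - [1, 2, 10]
    - [1, 2, 25]
    - [1, 2, 40]
    - [1, 2, 53]
    - [1, 2, 61]
    - [1, 2, 64]
    - [1, 2, 64]
    - [1, 2, 64]
    - [1, 2, 64]
    - [1, 2, 64]
  rot:
    - [0, 0, 0]
    - [0, 0, 0]
    - [0, 0, 0]
    - [0, 0, 0]
    - [0, 0, 0]
    - [0, 0, 0]
    - [0, 0, 0]
    - [0, 0, 0]
    - [0, 0, 0]
    - [0, 0, 0]
  grip: [1, 1, 1, 1, 1, 1, 1, 0.9, 0.6, 0.4]

```text
time_s: 12.95
eef_pos: [0.479, -0.0105, 0.0332]
eef_rot: [0.0, 1.0, 0.0, 0.0]
wrist_force: [-3.0, 0.6, 6.6]
opening: 0.686
grasp_force: 63.5
```

play_rows:
  xyz:
    - [0, 0, 0]
    - [0, 0, 0]
    - [0, 0, 0]
    - [0, 0, -10]
    - [0, 0, -35]
    - [0, 0, -75]
    - [0, 0, -120]
    - [0, 0, -165]
    - [0, 0, -195]
    - [0, 0, -200]
  rot:
    - [0, 0, 0]
    - [0, 0, 0]
    - [0, 0, 0]
    - [0, 0, 0]
    - [0, 0, 0]
    - [0, 0, 0]
    - [0, 0, 0]
    - [0, 0, 0]
    - [0, 0, 0]
    - [0, 0, 0]
  grip: [0.4, 0.4, 0.4, 0.4, 0.4, 0.4, 0.4, 0.4, 0.4, 0.4]

```text
time_s: 14.2
eef_pos: [0.4797, -0.0106, 0.2349]
eef_rot: [0.001, 1.0, 0.0, 0.002]
wrist_force: [-0.3, -0.3, -1.7]
opening: 0.688
grasp_force: 64.8
```

```bash
python3 -c "
from h import *
go((.4853,.3288,.2))"
```

```text
t 14.2 tcp [ 0.4797 -0.0106  0.2349] open 0.688 F [-0.3 -0.3 -1.7] z [ 0.0049 -0.0013 -1.    ]
yaw 0.0001
(0.4853, 0.3288, 0.2) [   5.4 -339.5   34.4]
```

play_rows:
  xyz:
    - [0, -12, 0]
    - [2, -50, 0]
    - [4, -100, 0]
    - [6, -150, 0]
    - [6, -200, 0]
    - [6, -250, 0]
    - [6, -295, 0]
    - [6, -325, 5]
    - [6, -338, 20]
    - [6, -340, 30]
  rot:
    - [0, 0, 0]
    - [0, 0, 0]
    - [0, 0, 0]
    - [0, 0, 0]
    - [0, 0, 0]
    - [0, 0, 0]
    - [0, 0, 0]
    - [0, 0, 0]
    - [0, 0, 0]
    - [0, 0, 0]
  grip: [0.4, 0.4, 0.4, 0.4, 0.4, 0.4, 0.4, 0.4, 0.4, 0.4]

```text
time_s: 15.45
eef_pos: [0.483, 0.3295, 0.1992]
eef_rot: [0.001, 1.0, 0.001, -0.002]
wrist_force: [-0.7, 0.5, -1.5]
opening: 0.689
grasp_force: 64.9
```

play_rows:
  xyz:
    - [0, 0, 0]
    - [0, 0, 2]
    - [0, 0, 4]
    - [0, 0, 4]
    - [0, 0, 4]
    - [0, 0, 4]
    - [0, 0, 4]
    - [0, 0, 4]
    - [0, 0, 4]
    - [0, 0, 4]
  rot:
    - [0, 0, 0]
    - [0, 0, 0]
    - [0, 0, 0]
    - [0, 0, 0]
    - [0, 0, 0]
    - [0, 0, 0]
    - [0, 0, 0]
    - [0, 0, 0]
    - [0, 0, 0]
    - [0, 0, 0]
  grip: [0.4, 0.4, 0.4, 0.4, 0.4, 0.4, 0.4, 0.4, 0.4, 0.4]

```text
time_s: 16.7
eef_pos: [0.4845, 0.3297, 0.1983]
eef_rot: [0.0, 1.0, 0.0, -0.0]
wrist_force: [0.1, 0.1, -1.6]
opening: 0.686
grasp_force: 64.9
```

```bash
python3 -c "
from h import *
go((.4853,.3288,.158))
cs=[shot('top','top4.png'),shot('side','side4.png')]
z=readout.get_obs()['eef_pos'][2]-.0332+.046
for c in cs:
  w=cloud(c); print(z,rim(w,P['seat'],z),rim(w,P['seat'],z,tol=.006))
c=cs[1];cv2.imwrite('pics/c4.png',cv2.resize(c['color'][205:370,160:380][...,::-1],None,fx=3,fy=3))
"
```

```text
t 16.7 tcp [0.4845 0.3297 0.1983] open 0.686 F [ 0.1  0.1 -1.6] z [-0. -0. -1.]
yaw 0.0
(0.4853, 0.3288, 0.158) [ 0.8  0.9 40.3]
0.21108228111878363 (array([0.4849, 0.328 ]), 109, np.float64(0.2109)) (array([0.4849, 0.3276]), 124, np.float64(0.2106))
0.21108228111878363 (array([0.4818, 0.3339]), 173, np.float64(0.2101)) (array([0.4818, 0.334 ]), 223, np.float64(0.2097))
```

View pics/c4.png

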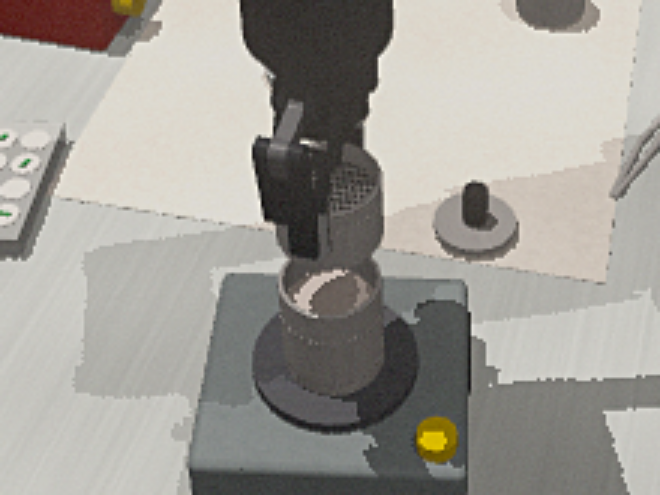

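The fine sieve hangs level above the pan mouth at crop (330,280). I'll correct x by +2 mm and y by −1 mm, then lower it.

play_rows:
  xyz:
    - [1, 1, 2]
    - [2, 1, 8]
    - [2, 1, 16]
    - [2, 1, 23]
    - [2, 1, 29]
    - [2, 1, 33]
    - [2, 1, 35]
    - [2, 1, 37]
    - [2, 1, 38]
    - [2, 1, 38]
  rot:
    - [0, 0, 0]
    - [0, 0, 0]
    - [0, 0, 0]
    - [0, 0, 0]
    - [0, 0, 0]
    - [0, 0, 0]
    - [0, 0, 0]
    - [0, 0, 0]
    - [0, 0, 0]
    - [0, 0, 0]
  grip: [0.4, 0.4, 0.4, 0.4, 0.4, 0.4, 0.4, 0.4, 0.4, 0.4]

```text
time_s: 18.05
eef_pos: [0.4866, 0.3287, 0.1604]
eef_rot: [-0.0, 1.0, -0.0, 0.0]
wrist_force: [0.1, 0.3, -1.4]
opening: 0.684
grasp_force: 64.9
```

play_rows:
  xyz:
    - [0, 0, 0.5]
    - [0, 0, 1]
    - [0, 0, 1.5]
    - [0, 0, 2]
    - [0, 0, 2]
    - [0, 0, 2]
    - [0, 0, 2]
    - [0, 0, 2]
    - [0, 0, 2]
    - [0, 0, 2]
  rot:
    - [0, 0, 0]
    - [0, 0, 0]
    - [0, 0, 0]
    - [0, 0, 0]
    - [0, 0, 0]
    - [0, 0, 0]
    - [0, 0, 0]
    - [0, 0, 0]
    - [0, 0, 0]
    - [0, 0, 0]
  grip: [0.4, 0.4, 0.4, 0.4, 0.4, 0.4, 0.4, 0.4, 0.4, 0.4]

```text
time_s: 19.3
eef_pos: [0.4865, 0.3286, 0.1583]
eef_rot: [-0.0, 1.0, 0.0, -0.0]
wrist_force: [1.3, 0.5, -0.9]
opening: 0.69
grasp_force: 65.0
```

play_rows:
  xyz:
    - [0, 0, 0.5]
    - [0, 0, 0.5]
    - [0, 0, 0.5]
    - [0, 0, 0.5]
    - [0, 0, 0.5]
    - [0, 0, -5]
    - [0, 0, -20]
    - [0, 0, -45]
    - [0, 0, -70]
    - [0, 0, -80]
  rot:
    - [0, 0, 0]
    - [0, 0, 0]
    - [0, 0, 0]
    - [0, 0, 0]
    - [0, 0, 0]
    - [0, 0, 0]
    - [0, 0, 0]
    - [0, 0, 0]
    - [0, 0, 0]
    - [0, 0, 0]
  grip: [0.4, 0.7, 0.8, 0.9, 1, 1, 1, 1, 1, 1]

```text
time_s: 20.55
eef_pos: [0.4876, 0.3291, 0.2412]
eef_rot: [-0.001, 1.0, 0.0, 0.002]
wrist_force: [-0.5, 0.1, 0.2]
opening: 1.003
grasp_force: 0.0
```

play_rows:
  xyz:
    - [0, 15, -10]
    - [-5, 55, -10]
    - [-12, 110, -10]
    - [-20, 170, -10]
    - [-28, 230, -10]
    - [-36, 290, -10]
    - [-43, 350, -10]
    - [-49, 405, -10]
    - [-52, 445, -10]
    - [-53, 462, -10]
  rot:
    - [0, 0, 0]
    - [0, 0, 0]
    - [0, 0, 0]
    - [0, 0, 0]
    - [0, 0, 0]
    - [0, 0, 0]
    - [0, 0, 0]
    - [0, 0, 0]
    - [0, 0, 0]
    - [0, 0, 0]
  grip: [1, 1, 1, 1, 1, 1, 1, 1, 1, 1]

```text
time_s: 21.8
eef_pos: [0.4324, -0.1355, 0.2479]
eef_rot: [-0.0, 1.0, -0.002, -0.0]
wrist_force: [0.2, -0.3, 1.4]
opening: 1.003
grasp_force: 0.0
```

```bash
python3 -c "
from h import *
go((*P['coarse'],.038))
cs=[shot('top','top5.png'),shot('side','side5.png')]
for c in cs:
  w=cloud(c); print(rim(w,P['seat'],.171),rim(w,P['coarse'],.054))
c=cs[1];cv2.imwrite('pics/c5.png',cv2.resize(c['color'][205:370,160:380][...,::-1],None,fx=3,fy=3))
"
```

```text
t 21.8 tcp [ 0.4324 -0.1355  0.2479] open 1.003 F [ 0.2 -0.3  1.4] z [-1.e-03  3.e-04 -1.e+00]
yaw -0.0033
(0.4336, -0.1355, 0.038) [  1.4   0.  209.9]
(array([0.4872, 0.3268]), 197, np.float64(0.1702)) (array([ 0.435 , -0.1377]), 67, np.float64(0.0535))
(array([0.4838, 0.3317]), 223, np.float64(0.1699)) (array([ 0.4319, -0.1331]), 90, np.float64(0.0526))
```

View pics/c5.png

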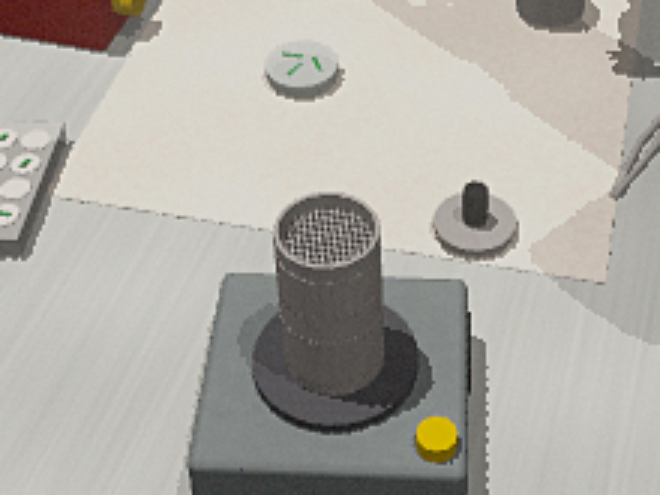

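The fine sieve is home (crop 328,235): rim at 170 mm, centre matching the pan. Next is the coarse sieve.

play_rows:
  xyz:
    - [1, 0, 15]
    - [1, 0, 50]
    - [1, 0, 90]
    - [1, 0, 130]
    - [1, 0, 165]
    - [1, 0, 190]
    - [1, 0, 204]
    - [1, 0, 210]
    - [1, 0, 210]
    - [1, 0, 210]
  rot:
    - [0, 0, 0]
    - [0, 0, 0]
    - [0, 0, 0]
    - [0, 0, 0]
    - [0, 0, 0]
    - [0, 0, 0]
    - [0, 0, 0]
    - [0, 0, 0]
    - [0, 0, 0]
    - [0, 0, 0]
  grip: [1, 1, 1, 1, 1, 1, 1, 1, 1, 1]

```text
time_s: 23.15
eef_pos: [0.4353, -0.1337, 0.0391]
eef_rot: [0.0, 1.0, 0.0, 0.001]
wrist_force: [-0.0, -0.4, -0.2]
opening: 0.999
grasp_force: 0.0
```

play_rows:
  xyz:
    - [0, 0, 0]
    - [0, 0, 0]
    - [0, 0, 0]
    - [0, 0, 0]
    - [0, 0, 0]
    - [0, 0, 0]
    - [0, 0, -10]
    - [0, 0, -30]
    - [0, 0, -60]
    - [0, 0, -100]
  rot:
    - [0, 0, 0]
    - [0, 0, 0]
    - [0, 0, 0]
    - [0, 0, 0]
    - [0, 0, 0]
    - [0, 0, 0]
    - [0, 0, 0]
    - [0, 0, 0]
    - [0, 0, 0]
    - [0, 0, 0]
  grip: [0.9, 0.6, 0.4, 0.4, 0.4, 0.4, 0.4, 0.4, 0.4, 0.4]

```text
time_s: 24.4
eef_pos: [0.4336, -0.1328, 0.1388]
eef_rot: [-0.001, 1.0, -0.0, -0.001]
wrist_force: [0.7, -0.5, -1.3]
opening: 0.684
grasp_force: 64.6
```

play_rows:
  xyz:
    - [0, 0, -45]
    - [0, 0, -90]
    - [0, 0, -130]
    - [0, 0, -150]
    - [0, -10, -155]
    - [4, -40, -155]
    - [10, -85, -155]
    - [16, -130, -155]
    - [22, -175, -155]
    - [28, -220, -155]
  rot:
    - [0, 0, 0]
    - [0, 0, 0]
    - [0, 0, 0]
    - [0, 0, 0]
    - [0, 0, 0]
    - [0, 0, 0]
    - [0, 0, 0]
    - [0, 0, 0]
    - [0, 0, 0]
    - [0, 0, 0]
  grip: [0.4, 0.4, 0.4, 0.4, 0.4, 0.4, 0.4, 0.4, 0.4, 0.4]

```text
time_s: 25.65
eef_pos: [0.4614, 0.0888, 0.292]
eef_rot: [-0.0, 1.0, 0.0, -0.001]
wrist_force: [-0.3, -0.0, -2.3]
opening: 0.685
grasp_force: 64.8
```

```bash
python3 -c "
from h import *
go((.4865,.3287,.27))"
```

```text
t 25.65 tcp [0.4614 0.0888 0.292 ] open 0.685 F [-0.3 -0.  -2.3] z [-2.2e-03  4.0e-04 -1.0e+00]
yaw 0.0002
(0.4865, 0.3287, 0.27) [  25.1 -239.9   22. ]
```

play_rows:
  xyz:
    - [4, -40, 0]
    - [9, -85, 0]
    - [14, -130, 0]
    - [18, -175, 5]
    - [22, -210, 15]
    - [24, -230, 30]
    - [25, -238, 40]
    - [25, -240, 45]
    - [25, -240, 45]
    - [25, -240, 45]
  rot:
    - [0, 0, 0]
    - [0, 0, 0]
    - [0, 0, 0]
    - [0, 0, 0]
    - [0, 0, 0]
    - [0, 0, 0]
    - [0, 0, 0]
    - [0, 0, 0]
    - [0, 0, 0]
    - [0, 0, 0]
  grip: [0.4, 0.4, 0.4, 0.4, 0.4, 0.4, 0.4, 0.4, 0.4, 0.4]

```text
time_s: 26.9
eef_pos: [0.4879, 0.3261, 0.249]
eef_rot: [-0.0, 1.0, -0.0, 0.0]
wrist_force: [-0.2, -0.3, -2.4]
opening: 0.683
grasp_force: 64.8
```

play_rows:
  xyz:
    - [0, 0, 0]
    - [0, 0, 0]
    - [0, 0, 0]
    - [0, 0, 0]
    - [0, 0, 0]
    - [0, 0, 0]
    - [0, 0, 0]
    - [0, 0, 0]
    - [0, 0, 0]
    - [0, 0, 0]
  rot:
    - [0, 0, 0]
    - [0, 0, 0]
    - [0, 0, 0]
    - [0, 0, 0]
    - [0, 0, 0]
    - [0, 0, 0]
    - [0, 0, 0]
    - [0, 0, 0]
    - [0, 0, 0]
    - [0, 0, 0]
  grip: [0.4, 0.4, 0.4, 0.4, 0.4, 0.4, 0.4, 0.4, 0.4, 0.4]

```text
time_s: 28.15
eef_pos: [0.4875, 0.3267, 0.2483]
eef_rot: [-0.0, 1.0, -0.0, -0.0]
wrist_force: [0.3, -0.1, -1.3]
opening: 0.681
grasp_force: 64.8
```

```bash
python3 -c "
from h import *
go((.4865,.3287,.204))
cs=[shot('top','top6.png'),shot('side','side6.png')]
z=readout.get_obs()['eef_pos'][2]-.0391+.054
for c in cs:
  w=cloud(c); print(z,rim(w,P['seat'],z),rim(w,P['seat'],z,tol=.006))
c=cs[1];cv2.imwrite('pics/c6.png',cv2.resize(c['color'][185:350,160:380][...,::-1],None,fx=3,fy=3))
"
```

```text
t 28.15 tcp [0.4875 0.3267 0.2483] open 0.681 F [ 0.3 -0.1 -1.3] z [-0.  0. -1.]
yaw -0.0
(0.4865, 0.3287, 0.204) [-1.  -2.  44.3]
0.2631823896369112 (array([0.4879, 0.3249]), 128, np.float64(0.2625)) (array([0.4879, 0.3246]), 145, np.float64(0.2622))
0.2631823896369112 (array([0.4849, 0.3302]), 181, np.float64(0.2621)) (array([0.4849, 0.3306]), 239, np.float64(0.2616))
```

View pics/c6.png

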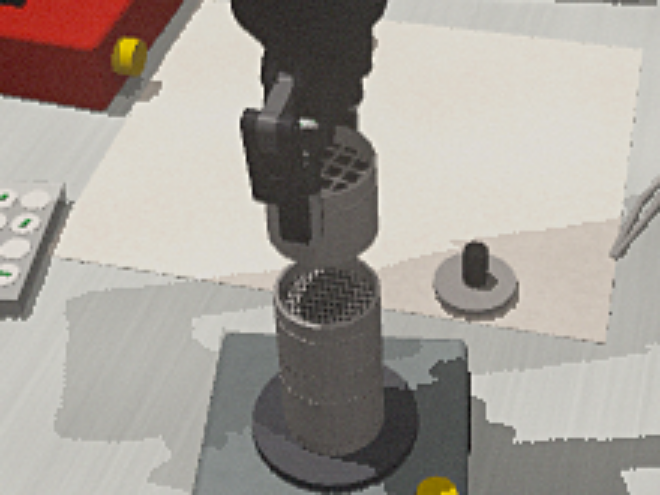

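The coarse sieve hangs level above the fine one. I'll correct by (−1, +2) mm and lower it.

play_rows:
  xyz:
    - [0, -1, 2]
    - [-1, -2, 8]
    - [-1, -2, 17]
    - [-1, -2, 26]
    - [-1, -2, 33]
    - [-1, -2, 37]
    - [-1, -2, 39]
    - [-1, -2, 41]
    - [-1, -2, 42]
    - [-1, -2, 42]
  rot:
    - [0, 0, 0]
    - [0, 0, 0]
    - [0, 0, 0]
    - [0, 0, 0]
    - [0, 0, 0]
    - [0, 0, 0]
    - [0, 0, 0]
    - [0, 0, 0]
    - [0, 0, 0]
    - [0, 0, 0]
  grip: [0.4, 0.4, 0.4, 0.4, 0.4, 0.4, 0.4, 0.4, 0.4, 0.4]

```text
time_s: 29.5
eef_pos: [0.4866, 0.3287, 0.2064]
eef_rot: [-0.0, 1.0, 0.0, 0.0]
wrist_force: [-0.7, -0.4, -1.5]
opening: 0.682
grasp_force: 64.8
```

play_rows:
  xyz:
    - [0, 0, 0.5]
    - [0, 0, 1]
    - [0, 0, 1.5]
    - [0, 0, 2]
    - [0, 0, 2]
    - [0, 0, 2]
    - [0, 0, 2]
    - [0, 0, 2]
    - [0, 0, 2]
    - [0, 0, 2]
  rot:
    - [0, 0, 0]
    - [0, 0, 0]
    - [0, 0, 0]
    - [0, 0, 0]
    - [0, 0, 0]
    - [0, 0, 0]
    - [0, 0, 0]
    - [0, 0, 0]
    - [0, 0, 0]
    - [0, 0, 0]
  grip: [0.4, 0.4, 0.4, 0.4, 0.4, 0.4, 0.4, 0.4, 0.4, 0.4]

```text
time_s: 30.75
eef_pos: [0.4866, 0.3287, 0.2044]
eef_rot: [-0.0, 1.0, 0.0, 0.0]
wrist_force: [-0.9, 0.5, 1.1]
opening: 0.686
grasp_force: 65.0
```

play_rows:
  xyz:
    - [0, 0, 0]
    - [0, 0, 0]
    - [0, 0, 0]
    - [0, 0, 0]
    - [0, 0, 0]
    - [0, 0, -5]
    - [0, 0, -20]
    - [0, 0, -45]
    - [0, 0, -70]
    - [0, 0, -80]
  rot:
    - [0, 0, 0]
    - [0, 0, 0]
    - [0, 0, 0]
    - [0, 0, 0]
    - [0, 0, 0]
    - [0, 0, 0]
    - [0, 0, 0]
    - [0, 0, 0]
    - [0, 0, 0]
    - [0, 0, 0]
  grip: [0.4, 0.7, 0.8, 0.9, 1, 1, 1, 1, 1, 1]

```text
time_s: 32.0
eef_pos: [0.4875, 0.329, 0.2873]
eef_rot: [-0.001, 1.0, -0.0, 0.002]
wrist_force: [0.1, 0.6, -0.2]
opening: 0.998
grasp_force: 0.0
```

play_rows:
  xyz:
    - [0, 10, -10]
    - [-8, 35, -10]
    - [-18, 70, -10]
    - [-28, 110, -10]
    - [-38, 148, -10]
    - [-45, 172, 10]
    - [-48, 183, 50]
    - [-48, 184, 100]
    - [-48, 184, 145]
    - [-48, 184, 160]
  rot:
    - [0, 0, 0]
    - [0, 0, 0]
    - [0, 0, 0]
    - [0, 0, 0]
    - [0, 0, 0]
    - [0, 0, 0]
    - [0, 0, 0]
    - [0, 0, 0]
    - [0, 0, 0]
    - [0, 0, 0]
  grip: [1, 1, 1, 1, 1, 1, 1, 1, 1, 1]

```text
time_s: 33.25
eef_pos: [0.4361, 0.144, 0.1215]
eef_rot: [0.0, 1.0, -0.0, -0.003]
wrist_force: [0.4, -0.6, 0.8]
opening: 0.996
grasp_force: 0.0
```

```bash
python3 -c "
from h import *
go((*P['lid'],.035))
cs=[shot('top','top7.png'),shot('side','side7.png')]
for c in cs:
  w=cloud(c); print(rim(w,P['seat'],.219),rim(w,P['lid'],.042,R=0,tol=.003,rad=.03))
c=cs[1];cv2.imwrite('pics/c7.png',cv2.resize(c['color'][165:330,200:420][...,::-1],None,fx=3,fy=3))
"
```

```text
t 33.25 tcp [0.4361 0.144  0.1215] open 0.996 F [ 0.4 -0.6  0.8] z [-6.e-03 -5.e-04 -1.e+00]
yaw -0.0005
(0.4386, 0.1448, 0.035) [ 3.1 -0.9 86.5]
(array([0.4868, 0.3267]), 228, np.float64(0.2182)) (None, 0, 0)
(array([0.4835, 0.3318]), 239, np.float64(0.2179)) (array([0.437 , 0.1469]), 44, np.float64(0.0419))
```

View pics/c7.png

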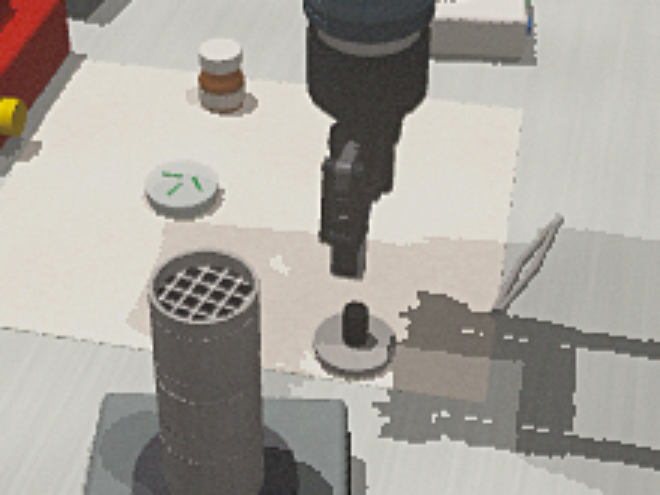

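The coarse sieve is home: rim at 218 mm, centred. The gripper hovers above the lid knob at crop (355,320). I'll descend with the gripper partly closed.

play_rows:
  xyz:
    - [1, 0, 10]
    - [2, -1, 25]
    - [2, -1, 45]
    - [2, -1, 62]
    - [2, -1, 74]
    - [2, -1, 80]
    - [2, -1, 82]
    - [2, -1, 82]
    - [2, -1, 82]
    - [2, -1, 82]
  rot:
    - [0, 0, 0]
    - [0, 0, 0]
    - [0, 0, 0]
    - [0, 0, 0]
    - [0, 0, 0]
    - [0, 0, 0]
    - [0, 0, 0]
    - [0, 0, 0]
    - [0, 0, 0]
    - [0, 0, 0]
  grip: [0.7, 0.5, 0.5, 0.5, 0.5, 0.5, 0.5, 0.5, 0.5, 0.5]

```text
time_s: 34.6
eef_pos: [0.4409, 0.1457, 0.0427]
eef_rot: [-0.0, 1.0, 0.0, 0.0]
wrist_force: [-1.0, 0.8, 0.6]
opening: 0.501
grasp_force: 0.0
```

```bash
python3 -c "
from h import *
go((*P['lid'],.035))"
```

```text
t 34.6 tcp [0.4409 0.1457 0.0427] open 0.501 F [-1.   0.8  0.6] z [ 8.e-04  1.e-04 -1.e+00]
yaw 0.0
(0.4386, 0.1448, 0.035) [-2.3  0.9  7.7]
```

play_rows:
  xyz:
    - [-1, 1, 3]
    - [-2, 1, 7]
    - [-2, 1, 7]
    - [-2, 1, 7]
    - [-2, 1, 7]
    - [-2, 1, 7]
    - [-2, 1, 7]
    - [-2, 1, 7]
    - [-2, 1, 7]
    - [-2, 1, 7]
  rot:
    - [0, 0, 0]
    - [0, 0, 0]
    - [0, 0, 0]
    - [0, 0, 0]
    - [0, 0, 0]
    - [0, 0, 0]
    - [0, 0, 0]
    - [0, 0, 0]
    - [0, 0, 0]
    - [0, 0, 0]
  grip: [0.5, 0.5, 0.5, 0.4, 0.3, 0.2, 0.05, 0.05, 0.05, 0.05]

```text
time_s: 35.85
eef_pos: [0.4387, 0.1447, 0.0356]
eef_rot: [0.0, 1.0, 0.0, 0.0]
wrist_force: [-1.7, -0.5, 5.1]
opening: 0.188
grasp_force: 58.4
```

play_rows:
  xyz:
    - [0, 0, 0]
    - [0, 0, -5]
    - [0, 0, -25]
    - [0, 0, -65]
    - [0, 0, -115]
    - [0, 0, -165]
    - [0, 0, -215]
    - [0, 0, -250]
    - [0, 0, -265]
    - [0, 0, -270]
  rot:
    - [0, 0, 0]
    - [0, 0, 0]
    - [0, 0, 0]
    - [0, 0, 0]
    - [0, 0, 0]
    - [0, 0, 0]
    - [0, 0, 0]
    - [0, 0, 0]
    - [0, 0, 0]
    - [0, 0, 0]
  grip: [0.05, 0.05, 0.05, 0.05, 0.05, 0.05, 0.05, 0.05, 0.05, 0.05]

```text
time_s: 37.1
eef_pos: [0.4384, 0.1446, 0.3052]
eef_rot: [-0.0, 1.0, -0.0, -0.0]
wrist_force: [0.4, -0.5, -1.6]
opening: 0.188
grasp_force: 58.6
```

```bash
python3 -c "
from h import *
go((.4866,.3287,.29))"
```

```text
t 37.1 tcp [0.4384 0.1446 0.3052] open 0.188 F [ 0.4 -0.5 -1.6] z [-0.  0. -1.]
yaw -0.0
(0.4866, 0.3287, 0.29) [  48.1 -184.1   15.2]
```

play_rows:
  xyz:
    - [3, -12, 0]
    - [10, -38, 0]
    - [19, -72, 0]
    - [29, -110, 0]
    - [38, -145, 0]
    - [44, -170, 4]
    - [47, -181, 10]
    - [48, -184, 15]
    - [48, -184, 15]
    - [48, -184, 15]
  rot:
    - [0, 0, 0]
    - [0, 0, 0]
    - [0, 0, 0]
    - [0, 0, 0]
    - [0, 0, 0]
    - [0, 0, 0]
    - [0, 0, 0]
    - [0, 0, 0]
    - [0, 0, 0]
    - [0, 0, 0]
  grip: [0.05, 0.05, 0.05, 0.05, 0.05, 0.05, 0.05, 0.05, 0.05, 0.05]

```text
time_s: 38.35
eef_pos: [0.4866, 0.3279, 0.2904]
eef_rot: [0.0, 1.0, -0.0, 0.0]
wrist_force: [0.4, -0.3, -0.7]
opening: 0.189
grasp_force: 58.7
```

play_rows:
  xyz:
    - [0, 0, 0]
    - [0, 0, 0]
    - [0, 0, 0]
    - [0, 0, 0]
    - [0, 0, 0]
    - [0, 0, 0]
    - [0, 0, 0]
    - [0, 0, 0]
    - [0, 0, 0]
    - [0, 0, 0]
  rot:
    - [0, 0, 0]
    - [0, 0, 0]
    - [0, 0, 0]
    - [0, 0, 0]
    - [0, 0, 0]
    - [0, 0, 0]
    - [0, 0, 0]
    - [0, 0, 0]
    - [0, 0, 0]
    - [0, 0, 0]
  grip: [0.05, 0.05, 0.05, 0.05, 0.05, 0.05, 0.05, 0.05, 0.05, 0.05]

```text
time_s: 39.6
eef_pos: [0.4865, 0.3286, 0.2903]
eef_rot: [0.0, 1.0, 0.0, 0.0]
wrist_force: [0.3, 0.5, -0.3]
opening: 0.189
grasp_force: 58.7
```

```bash
python3 -c "
from h import *
go((.4866,.3287,.2486))
cs=[shot('top','top8.png'),shot('side','side8.png')]
z=readout.get_obs()['eef_pos'][2]-.0356+.012
def disc(w,g,z):
  q=w.reshape(-1,3);p=q[(np.hypot(*(q[:,:2]-g).T)<.045)&(abs(q[:,2]-z)<.003)]
  (c,r)=cv2.minEnclosingCircle(p[:,:2].astype(np.float32)*1000);return len(p),np.round(c,1),round(r,1),np.median(p[:,2])
for c in cs:
  w=cloud(c); print(z,disc(w,P['seat'],z))
c=cs[1];cv2.imwrite('pics/c8.png',cv2.resize(c['color'][165:330,160:380][...,::-1],None,fx=3,fy=3))
"
```

```text
t 39.6 tcp [0.4865 0.3286 0.2903] open 0.189 F [ 0.3  0.5 -0.3] z [ 0. -0. -1.]
yaw 0.0
(0.4866, 0.3287, 0.2486) [ 0.1 -0.1 41.7]
0.2667050627220388 (488, array([488.5, 326.6]), 30.2, np.float64(0.2665557728714966))
0.2667050627220388 (536, array([485.7, 331.9]), 30.7, np.float64(0.26619858277714203))
```

View pics/c8.png

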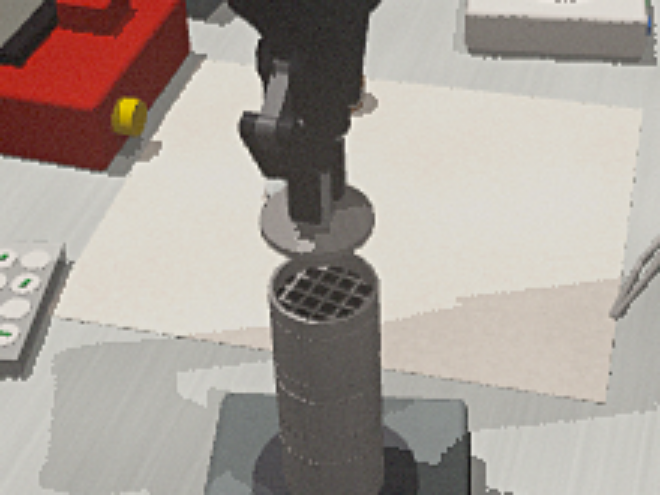

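The lid hangs level above the stack, 2 mm too far in x. I'll correct that and lower it.

play_rows:
  xyz:
    - [-1, 0, 2]
    - [-2, 0, 8]
    - [-2, 0, 16]
    - [-2, 0, 24]
    - [-2, 0, 31]
    - [-2, 0, 35]
    - [-2, 0, 37]
    - [-2, 0, 39]
    - [-2, 0, 40]
    - [-2, 0, 40]
  rot:
    - [0, 0, 0]
    - [0, 0, 0]
    - [0, 0, 0]
    - [0, 0, 0]
    - [0, 0, 0]
    - [0, 0, 0]
    - [0, 0, 0]
    - [0, 0, 0]
    - [0, 0, 0]
    - [0, 0, 0]
  grip: [0.05, 0.05, 0.05, 0.05, 0.05, 0.05, 0.05, 0.05, 0.05, 0.05]

```text
time_s: 40.95
eef_pos: [0.4846, 0.3287, 0.2504]
eef_rot: [-0.0, 1.0, -0.0, 0.0]
wrist_force: [0.3, 0.1, -1.3]
opening: 0.187
grasp_force: 58.7
```

play_rows:
  xyz:
    - [0, 0, 0.5]
    - [0, 0, 1]
    - [0, 0, 1.5]
    - [0, 0, 2]
    - [0, 0, 2]
    - [0, 0, 2]
    - [0, 0, 2]
    - [0, 0, 2]
    - [0, 0, 2]
    - [0, 0, 2]
  rot:
    - [0, 0, 0]
    - [0, 0, 0]
    - [0, 0, 0]
    - [0, 0, 0]
    - [0, 0, 0]
    - [0, 0, 0]
    - [0, 0, 0]
    - [0, 0, 0]
    - [0, 0, 0]
    - [0, 0, 0]
  grip: [0.05, 0.05, 0.05, 0.05, 0.05, 0.05, 0.05, 0.05, 0.05, 0.05]

```text
time_s: 42.2
eef_pos: [0.4847, 0.3287, 0.2486]
eef_rot: [-0.0, 1.0, 0.0, 0.0]
wrist_force: [-0.4, 0.1, 5.3]
opening: 0.187
grasp_force: 58.8
```

Contact at 5 N at the expected height. I'll release and retreat.

play_rows:
  xyz:
    - [0, 0, 0]
    - [0, 0, 0]
    - [0, 0, 0]
    - [0, 0, 0]
    - [0, 0, -3]
    - [0, 0, -12]
    - [0, 0, -35]
    - [0, 0, -60]
    - [0, 0, -80]
    - [0, 0, -90]
  rot:
    - [0, 0, 0]
    - [0, 0, 0]
    - [0, 0, 0]
    - [0, 0, 0]
    - [0, 0, 0]
    - [0, 0, 0]
    - [0, 0, 0]
    - [0, 0, 0]
    - [0, 0, 0]
    - [0, 0, 0]
  grip: [0.2, 0.3, 0.4, 0.5, 0.6, 0.7, 0.7, 0.7, 0.7, 0.7]

```text
time_s: 43.45
eef_pos: [0.485, 0.3289, 0.3404]
eef_rot: [-0.001, 1.0, 0.0, 0.001]
wrist_force: [-0.0, -1.1, -0.1]
opening: 0.701
grasp_force: 0.0
```

play_rows:
  xyz:
    - [0, 10, 0]
    - [0, 35, 0]
    - [0, 70, 0]
    - [0, 110, 0]
    - [0, 150, 0]
    - [0, 180, 0]
    - [0, 195, 0]
    - [0, 200, 0]
    - [0, 200, 0]
    - [0, 200, 0]
  rot:
    - [0, 0, 0]
    - [0, 0, 0]
    - [0, 0, 0]
    - [0, 0, 0]
    - [0, 0, 0]
    - [0, 0, 0]
    - [0, 0, 0]
    - [0, 0, 0]
    - [0, 0, 0]
    - [0, 0, 0]
  grip: [0.7, 0.7, 0.7, 0.7, 0.7, 0.7, 0.7, 0.7, 0.7, 0.7]

```text
time_s: 44.7
eef_pos: [0.4845, 0.1294, 0.3382]
eef_rot: [-0.0, 1.0, 0.001, -0.0]
wrist_force: [0.5, -0.1, 0.8]
opening: 0.7
grasp_force: 0.0
```

```bash
python3 -c "
from h import *
go()
c=shot('side','side9.png')
w=cloud(c);q=w.reshape(-1,3)
p=q[(np.hypot(*(q[:,:2]-P['seat']).T)<.045)&(abs(q[:,2]-.225)<.003)]
print(len(p),cv2.minEnclosingCircle(p[:,:2].astype(np.float32)*1000),np.median(p[:,2]),np.linalg.lstsq(np.c_[p[:,:2],np.ones(len(p))],p[:,2],rcond=None)[0])
cv2.imwrite('pics/c9.png',cv2.resize(c['color'][165:330,160:380][...,::-1],None,fx=3,fy=3))
"
```

```text
t 44.7 tcp [0.4845 0.1294 0.3382] open 0.7 F [ 0.5 -0.1  0.8] z [-2.e-04  3.e-04 -1.e+00]
yaw 0.001
623 ((483.57025146484375, 331.800537109375), 30.712303161621094) 0.22446275096773255 [-0.00322805 -0.00229925  0.22679303]
```

View pics/c9.png

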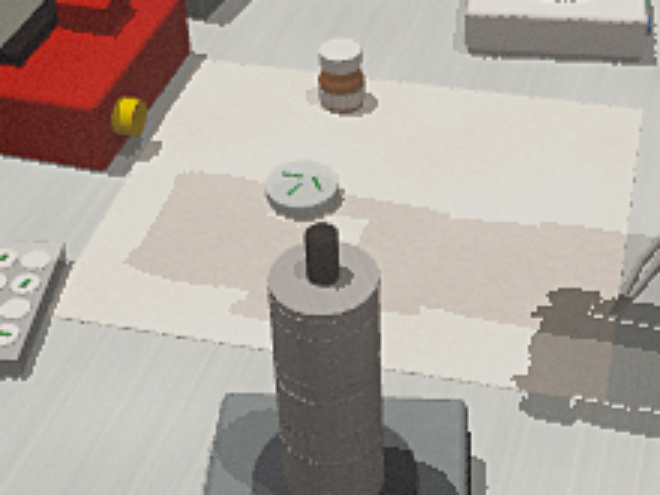

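The lid is home: disc top at 224.5 mm, level within 0.004 rad and centred. The dish and jar are where they were.

```bash
python3 -c "
from bench import ctrl
print(ctrl.hand_in())"
```

```text
the job is handed in; nothing more can be done
None
```

The sieve stack (pan, fine sieve, coarse sieve, lid) is built on the shaker; the camera checks showed each piece home and centred, I released them all and handed the job in, but the hand-in returned no verdict.

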